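Reset the packing station: tape rolls, cutter and glue stick back in their holders

ROBOT

A 6-joint arm with a two-finger parallel gripper is mounted at the origin on a cart in front of the work surface, level with it; the furniture and walls round the work are solid. World frame = base frame: x ahead of the robot, y to its left, z up, the work surface at z = 0. Lengths are in m, angles in rad, forces in N, time in s.
With the tool pointing down it reaches from about 0.375 to 0.9 m from the base axis. Payload 3.1 kg.
Tool frame: the origin (TCP) lies at the very end of the fingers, on their centre line; the grasp point (between the pads) lies 19 mm behind it; z points along the fingers, y is the direction in which the jaws open and shut (so a half turn about z gives the same grasp; the last joint's range is limited). The gripper opens to 85 mm and grips with 20 to 120 N. Pads are 22 mm wide; open, the fingers measure 114 mm over their backs; the gripper's body (76 mm by 85 mm) begins 54 mm behind the grasp point. The pads swing forward as they close: fully open they stand 13 mm farther back than shut.
Start: joints at [-1.379, 0.527, 1.433, -0, 1.181, -0.178], TCP at [0.226, -0.583, 0.231] pointing down, gripper open.
Joint ranges: [-3.08, 3.08], [-0.75, 2.2], [0.22, 2.44], [-1.43, 4.57], [0, 2.65], [-2.85, 2.85]. Speed limits (rad/s): [2.79, 2.79, 3.14, 3.14, 3.14, 3.14].

INTERFACE

Orientations are given as a unit quaternion [x, y, z, w].
In Python, from station import manip gives the robot as it stands. The module is installed in compiled form; this text tells all that it offers.
- The arm moves only by the tool send_rows, never from a script. Its argument "commands" is a list of rows, each an object with "delta_pos": the shift along the world's x, y, z in cm, a list of three; "yaw": the turn about the world's z in rad. A call has 1 to 10 rows; each row shifts and turns the pose as measured when the row begins; what a row does not reach is not made up. A row lasts 1/8 s, in which the tool goes at most 62.5 mm and 10.7 degrees, less where a joint would pass 70% of its speed; a pose out of reach is approached as far as the arm can. A call is refused whole if a number of a shift passes 6.25 or a number of a turn 0.188, either way. A call with a gripper value outside its range is refused whole. "grip" is the closure, from -1 (fully open) to 1 (shut), set as the call begins (left out, the last holds). The fingers move at their own pace and stop on an object; "force" is the grip in N (left out, the last holds). Time passes only in rows, so rows that do not move let the fingers close. It gives the time, the measured TCP pose, the force and the opening at its end, in the units of the state.
- manip.sense(): the state, without advancing time (a new reading comes with each control period).
- manip.snapshot(name): name is "scene" or "top"; returns the picture (480x640x3 uint8, blue, green, red); there is no depth.
- manip.get_calibration(name): a dict with "fx", "fy", "cx", "cy" (pixels), "world_to_cam" (4x4, takes a point from world to camera coordinates). Camera axes: x right, y down, z forward; pixel columns grow to the right and rows downward; lengths in m; the calibration is good to about 2 mm. A picture is of the moment at which its call begins. get_calibration takes no time and is no camera call.
- manip.sign_off(): hands the job in, once; it reports no verdict.
The state is a dict: "t": time; "q": joint angles; "qd": joint speeds; "tau": joint torques, N m; "tcp_pos": TCP position; "tool_rot": TCP orientation; "force": force on the tool from outside, world axes, zero at the start; "ft_torque": the same for the moment, N m; "finger_gap": opening from 0.0 (shut) to 1.0 (fully open).
Only numpy, scipy, OpenCV 4.12 (cv2) and the standard library are available. Lean on these libraries where they do the work, as an engineer would, in place of code of your own. Each camera call takes 0.05 s, during which the arm holds its last target. There are 200 camera calls.

TASK

Put the loose supplies on the right of the bench back in their wooden holders on the left: each of the two tape rolls flat on the hub that fits its core (the wide masking roll on the wide hub, the smaller brown packing roll on the narrow hub), the box cutter lying in the long cradle, and the glue stick standing upright in the bored block. Everything must be fully down in its holder; leave the tape measure and the pad of notes where they are.

Things in the scene. Friction and masses are not known exactly. Their poses are not given: they have to be found in the camera images.
- masking_tape: Roll of white masking tape lying flat: a thin ring, 92 mm outside, round core hole about 75 mm across (the wall is 8 to 11 mm thick), 24 mm high. Pinch the wall from above, one finger in the core. Origin: centre of the underside, z up.
- packing_tape: Roll of brown packing tape lying flat: a ring, 78 mm outside, core hole about 61 mm across (wall 8 to 11 mm thick), 36 mm high. Pinch the wall from above, one finger in the core. Origin: centre of the underside, z up.
- glue_stick: Glue stick standing upright: white body with a red cap, 29 mm across, 96 mm high. Origin: centre of the underside, z up along the stick.
- box_cutter: Black box cutter lying flat: 28 mm wide (its x), 168 mm long over the blade (its y; handle body from y = -84 to +61 mm, thin blade from there to +84 mm), body 16 mm high, with a small thumb slide to 20 mm. Origin: centre of the underside.
- wide_hub: Fixed holder for the masking roll: round wooden base 104 mm across, top 9 mm above the bench, with a wide tapered round hub in the middle: 62 mm across at its foot, 46 mm at its top, 12 mm high (hub top 21 mm above the bench). The roll lies on the base round the hub. The brown roll's core is too small for this hub. Origin: centre of the underside, z up.
- narrow_hub: Fixed holder for the brown packing roll: the same round wooden base, 104 mm across, top 9 mm above the bench, with a narrow tapered hub: 44 mm across at its foot, 28 mm at its top, 18 mm high (hub top 27 mm above the bench). Origin: centre of the underside, z up.
- stick_holder: Fixed holder for the glue stick: wooden block 68 x 68 mm on an 84 x 84 mm base, its top 45 mm above the bench, with a round bore 46 mm across from above; the floor of the bore is 9 mm above the bench. Origin: centre of the underside, on the bore's axis, z up.
- cutter_cradle: Fixed long holder for the box cutter: wooden channel on a base 66 x 204 mm (its x, y), inside 46 mm wide and 184 mm long, floor 7 mm, rim 23 mm above the bench; both long sides have a 68 mm gap for the fingers in the middle, level with the floor. The cutter lies in it either way round. Origin: centre of the underside, z up.
- tape_measure: Black tape measure, 66 x 78 x 37 mm, loose, near the far edge between the two groups: leave it alone. (Behind it, from x = 0.72 m on, a shelf's edge hangs 0.56 m above the bench: keep the arm's wrist in front of it.) Origin: centre of the underside.
- sticky_pad: Pad of yellow sticky notes, 50 x 50 x 18 mm, loose, on the right: leave it alone. Origin: centre of the underside.

How it is judged:
At the end, for the whole second after the job is handed in: Rolls flat round their own hubs (masking within 12 mm, brown 13 mm), underside at most 12.5 mm above the bench; stick upright in its bore, foot at most 14 mm up; cutter flat in its cradle within 15 mm of the middle and 0.2 rad, at most 11 mm up; all at rest (horizontal distance between masking_tape and wide_hub below 0.012 m and z of masking_tape in the frame of wide_hub below 0.0125 m and angle between each of masking_tape, packing_tape's own z axis and vertical below 0.08 rad and horizontal distance between packing_tape and narrow_hub below 0.013 m and z of packing_tape in the frame of narrow_hub below 0.0125 m and horizontal distance between glue_stick and stick_holder below 0.015 m and z of glue_stick in the frame of stick_holder below 0.014 m and angle between each of glue_stick, box_cutter's own z axis and vertical below 0.1 rad and horizontal distance between box_cutter and cutter_cradle below 0.015 m and z of box_cutter in the frame of cutter_cradle below 0.011 m and angle between the y axis of box_cutter and the y axis of cutter_cradle, either way round below 0.2 rad and linear speed of each of masking_tape, packing_tape, glue_stick, box_cutter below 0.02 m/s); the robot touches nothing.
It fails at once if the tape measure is shoved by more than 30 mm (distance of tape_measure from where it was at the start of the episode above 0.03 m).
It fails at once if the pad of notes is shoved by more than 30 mm (distance of sticky_pad from where it was at the start of the episode above 0.03 m).
It also fails if it takes over 120 s, if anything falls off the work surface, if the arm or the gripper's body presses on something with over 40 N, if the wrist force passes 120 N, or if a joint passes its speed limit or range.

## Working session

There is one attempt and no reset: what is moved stays moved. The work goes in short steps, Python scripts to look and compute and a tool call to move; the robot and the scene stay as the last step left them, time stands still between calls to the robot, and variables do not carry over. Pictures are saved under pics/ and viewed, about 12 in all and at most 16, crops included, and the job is handed in when it is done.

Besides the shell and the picture viewer there is one more tool, called after "Call:" in YAML: its name, and indented under it one key for each argument. send_rows: Moves the arm, as the interface text tells. Its arguments: {"type":"object","properties":{"commands":{"type":"array","items":{"type":"object","properties":{"delta_pos":{"type":"array","items":{"type":"number"}},"yaw":{"type":"number"}}}},"grip":{"type":"number"},"force":{"type":"number"}},"required":["commands"]}

```bash
mkdir -p pics
cat > h.py <<'E'
from station import manip
import numpy as np, cv2
def snap(n,f,crop=None,k=1):
    im=manip.snapshot(n)
    if crop: x0,y0,x1,y1=crop; im=im[y0:y1,x0:x1]
    if k!=1: im=cv2.resize(im,None,fx=k,fy=k,interpolation=cv2.INTER_CUBIC)
    cv2.imwrite('pics/'+f,im)
def ray(n,u,v,z):
    c=manip.get_calibration(n);T=np.array(c["world_to_cam"]);R=T[:3,:3];o=-R.T@T[:3,3]
    d=R.T@np.array([(u-c["cx"])/c["fx"],(v-c["cy"])/c["fy"],1]);return (o+d*(z-o[2])/d[2]).round(4)
def proj(n,p):
    c=manip.get_calibration(n);q=np.array(c["world_to_cam"])@np.append(p,1)
    return (q[0]/q[2]*c["fx"]+c["cx"],q[1]/q[2]*c["fy"]+c["cy"])
E
python3 - <<'E'
from h import *
snap("top","top0.png");snap("scene","scene0.png")
for n in("top","scene"):
    c=manip.get_calibration(n);T=np.array(c["world_to_cam"]);print(n,c["fx"],(-T[:3,:3].T@T[:3,3]).round(3),T[:3,:3].round(2).tolist())
s=manip.sense();print(s["tcp_pos"],s["tool_rot"],s["finger_gap"])
E
```

```text
top 516.8892879686896 [0.416 0.008 1.116] [[0.02, -1.0, 0.01], [-0.99, -0.02, -0.11], [0.11, -0.0, -0.99]]
scene 585.8998356612424 [-0.074  0.896  1.179] [[-0.81, -0.58, 0.0], [-0.43, 0.59, -0.69], [0.4, -0.56, -0.72]]
[ 0.22581621 -0.58210852  0.23042281] [ 9.82950786e-01  1.83866288e-01 -4.27775321e-07 -9.69935479e-04] 1.0041210104489298
```

View pics/top0.png

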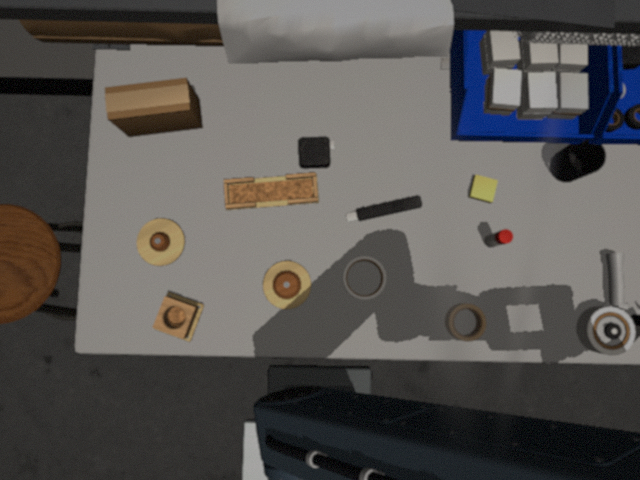

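View pics/scene0.png

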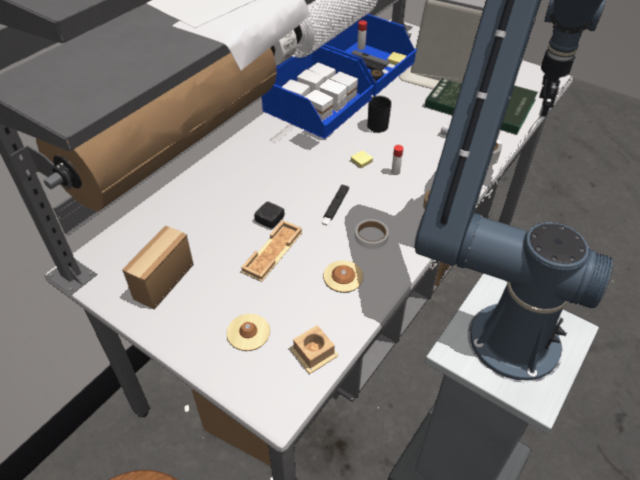

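The top view shows the holders on the left: wide hub near (287,285), narrow hub (160,242), block (178,316), cradle (271,190). The supplies are on the right: masking roll (365,278), brown roll (466,322), cutter (385,208), glue (504,237). Enlarging both groups.

Run:
```python
from h import *
im=cv2.imread('pics/top0.png')
g=lambda a:cv2.convertScaleAbs(a,alpha=1.5,beta=20)
cv2.imwrite('pics/l.png',cv2.resize(g(im[165:345,130:330]),None,fx=4,fy=4,interpolation=cv2.INTER_CUBIC)[:, :][:600*2][0:720][::1] if 0 else cv2.resize(g(im[165:345,130:330]),(660,594),interpolation=cv2.INTER_CUBIC))
cv2.imwrite('pics/r.png',cv2.resize(g(im[170:350,335:525]),(627,594),interpolation=cv2.INTER_CUBIC))
```

```text
(no output)
```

View pics/l.png

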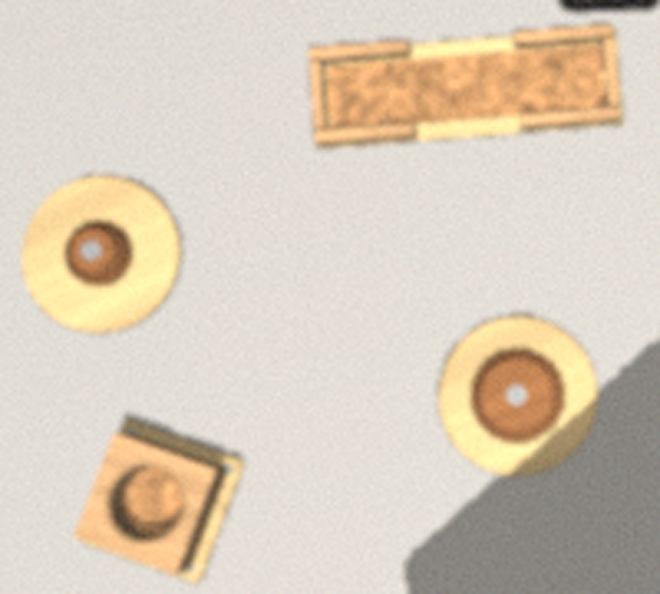

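View pics/r.png

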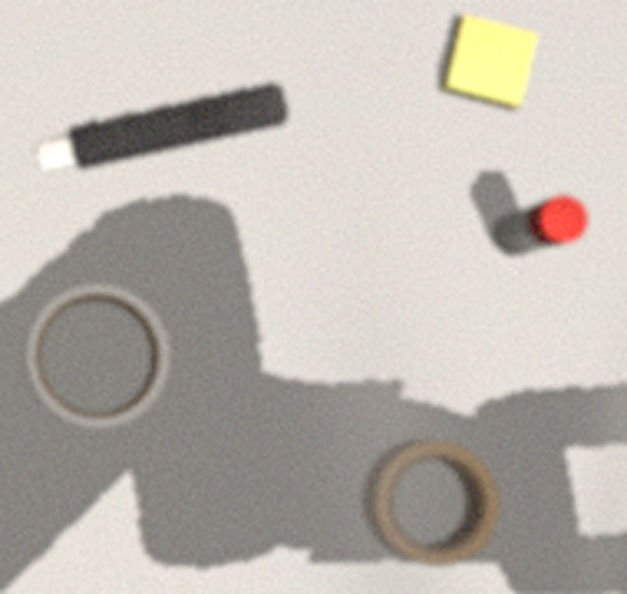

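The crops (×3.3) show these centres. Left crop: narrow base (101,253), wide base (517,394), cradle (465,85), block top (150,502). Right crop: masking top (98,355), brown top (437,501), cutter body (179,126) with its blade pointing left, glue cap (563,220).

Run:
```python
from h import *
def P(x,y,z,x0,y0): return ray("top",(x+.5)/3.3-.5+x0,(y+.5)/3.3-.5+y0,z)
L=lambda x,y,z:P(x,y,z,130,165)
R=lambda x,y,z:P(x,y,z,335,170)
print("narrow",L(101.5,253.5,.009),"wide",L(517.5,394,.009),"block",L(150,502,.045))
print("cradle",L(465.5,84.5,.023),"axis",[np.arctan2(*(a-b)[[1,0]]) for a,b in((L(309,45,.023),L(614,24,.023)),(L(317,147,.023),L(622,122,.023)))])
print("mask",R(98,355.5,.024),"pack",R(437,501,.036),"glue",R(563,220,.096))
c=R(179,126,.016);d=R(76,149,.016)-R(283,102.5,.016);n=np.linalg.norm(d);print("cutter body",c,"len",n,"origin",c+d/n*.0115,"ang",np.arctan2(d[1],d[0]),"tip",R(38,154,.016))
print("meas",ray("top",314,152,.037),"pad",R(493,60,.018))
s=manip.sense();from scipy.spatial.transform import Rotation as Q
M=Q.from_quat(s["tool_rot"]).as_matrix();print(M.round(3))
```

```text
narrow [0.5228 0.3518 0.009 ] wide [0.4371 0.0788 0.009 ] block [0.3652 0.3023 0.045 ]
cradle [0.6367 0.1172 0.023 ] axis [np.float64(1.6622741725517474), np.float64(1.6744318176301876)]
mask [ 0.4541 -0.0859  0.024 ] pack [ 0.367  -0.2985  0.036 ] glue [ 0.5388 -0.3593  0.096 ]
cutter body [ 0.6051 -0.1379  0.016 ] len 0.13931259813814398 origin [ 0.60232638 -0.12673949  0.016     ] ang 1.8143822331621373 tip [ 0.5846 -0.046   0.016 ]
meas [0.7189 0.0259 0.037 ] pad [ 0.6529 -0.3434  0.018 ]
[[ 0.932  0.361 -0.   ]
 [ 0.361 -0.932  0.002]
 [ 0.    -0.002 -1.   ]]
```

Call:
send_rows:
  commands:
    - {"delta_pos": [3, 5, -1]}
    - {"delta_pos": [3, 5, -1]}
    - {"delta_pos": [3, 5, -2]}
    - {"delta_pos": [3, 5, -2]}
    - {"delta_pos": [3.4, 5, -2]}
    - {"delta_pos": [0, 0, 0]}
  grip: -1
  force: 60

```text
validation failed for argument at $.co...
```

Call:
send_rows:
  commands:
    - {"delta_pos": [3, 5, -1], "yaw": 0}
    - {"delta_pos": [3, 5, -1], "yaw": 0}
    - {"delta_pos": [3, 5, -2], "yaw": 0}
    - {"delta_pos": [3, 5, -2], "yaw": 0}
    - {"delta_pos": [3.4, 5, -2], "yaw": 0}
    - {"delta_pos": [0, 0, 0], "yaw": 0}
  grip: -1
  force: 60

```text
t: 0.85
tcp_pos: [0.3792, -0.3279, 0.1479]
tool_rot: [0.983, 0.182, -0.001, -0.001]
force: [0.3, -0.4, -0.6]
finger_gap: 0.999
```

Call:
send_rows:
  commands:
    - {"delta_pos": [0, -0.3, -4], "yaw": 0}
    - {"delta_pos": [0, 0, -4], "yaw": 0}
    - {"delta_pos": [0, 0, -3], "yaw": 0}
    - {"delta_pos": [0, 0, 0], "yaw": 0}

```text
t: 1.35
tcp_pos: [0.3806, -0.336, 0.0364]
tool_rot: [0.983, 0.182, 0.001, 0.003]
force: [0.6, -0.2, 0.7]
finger_gap: 1.003
```

Run:
```python
from h import *
snap("scene","s1.png",(380,80,600,280),3)
s=manip.sense();print(s["tcp_pos"],s["force"])
print(proj("scene",s["tcp_pos"]))
```

```text
[ 0.38126577 -0.33678272  0.03752427] [ 0.30452297 -0.25130705  0.28454114]
(np.float64(438.5356828814713), np.float64(187.81246000100015))
```

View pics/s1.png

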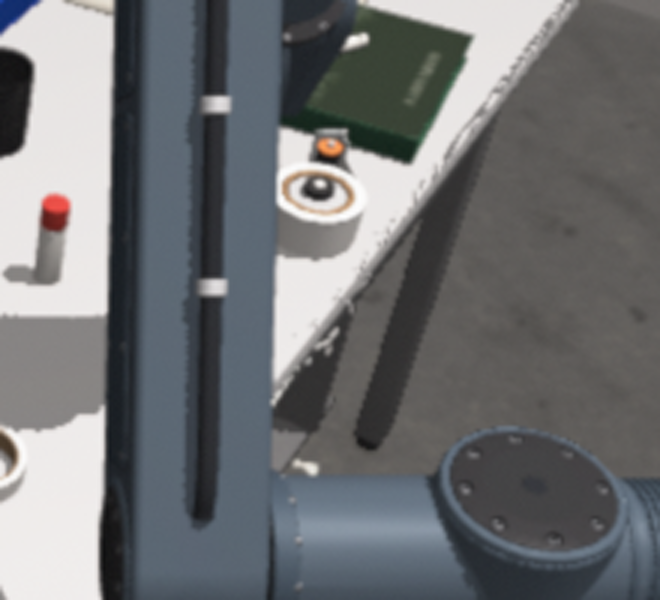

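The arm hides the grasp in the scene view, so I continue by the numbers.

Call:
send_rows:
  commands:
    - {"delta_pos": [0, 0.5, -0.8], "yaw": 0}
    - {"delta_pos": [0, 0, -0.8], "yaw": 0}
    - {"delta_pos": [0, 0, 0], "yaw": 0}

```text
t: 1.78
tcp_pos: [0.3823, -0.334, 0.0235]
tool_rot: [0.983, 0.182, 0.003, 0.007]
force: [-0.5, -0.1, 0.6]
finger_gap: 0.999
```

Call:
send_rows:
  commands:
    - {"delta_pos": [0, 0, 0], "yaw": 0}
    - {"delta_pos": [0, 0, 0], "yaw": 0}
    - {"delta_pos": [0, 0, 0], "yaw": 0}
    - {"delta_pos": [0, 0, 0], "yaw": 0}
    - {"delta_pos": [0, 0, 0], "yaw": 0}
    - {"delta_pos": [0, 0, 0], "yaw": 0}
    - {"delta_pos": [0, 0, 0], "yaw": 0}
    - {"delta_pos": [0, 0, 0], "yaw": 0}
  grip: 1
  force: 60

```text
t: 2.78
tcp_pos: [0.3828, -0.3342, 0.0246]
tool_rot: [0.983, 0.182, 0.003, 0.008]
force: [0.6, 0.3, 0.8]
finger_gap: 0.085
```

Call:
send_rows:
  commands:
    - {"delta_pos": [0, 0, 2], "yaw": 0}
    - {"delta_pos": [0, 0, 3], "yaw": 0}
    - {"delta_pos": [0, 0, 3], "yaw": 0}
    - {"delta_pos": [0, 0, 3], "yaw": 0}
    - {"delta_pos": [0, 0, 3], "yaw": 0}
    - {"delta_pos": [0, 0, 0], "yaw": 0}

```text
t: 3.52
tcp_pos: [0.3816, -0.3331, 0.1667]
tool_rot: [0.983, 0.182, 0.002, 0.006]
force: [1.2, 0.4, -1.7]
finger_gap: 0.088
```

Call:
send_rows:
  commands:
    - {"delta_pos": [1.3, 5, 0], "yaw": 0}
    - {"delta_pos": [1.3, 5, 0], "yaw": 0}
    - {"delta_pos": [1.3, 5, 0], "yaw": 0}
    - {"delta_pos": [1.3, 5, 0], "yaw": 0}
    - {"delta_pos": [1.2, 5, 0], "yaw": 0}
    - {"delta_pos": [1.2, 5, 0], "yaw": 0}
    - {"delta_pos": [0, 0, 0], "yaw": 0}

```text
t: 4.4
tcp_pos: [0.4549, -0.0245, 0.1589]
tool_rot: [0.984, 0.18, -0.002, 0.004]
force: [0.0, -0.5, -1.2]
finger_gap: 0.086
```

Run:
```python
from h import *
s=manip.sense();print(s["tcp_pos"],s["force"],s["finger_gap"],s["q"])
a=manip.snapshot("top");b=manip.snapshot("scene");cv2.imwrite("pics/t2.png",cv2.resize(np.hstack([a[130:370,130:530],b[130:370,200:600]]),(800,240)))
print(proj("top",s["tcp_pos"]),proj("scene",s["tcp_pos"]))
```

```text
[ 0.4548733  -0.02453284  0.1589026 ] [ 0.00746204 -0.48313097 -1.21236006] 0.08627835168077268 [-0.29405109  0.42263526  1.91956031 -0.0124254   0.79942877  0.92346578]
(np.float64(337.50411877552233), np.float64(273.89266283599153)) (np.float64(360.9862740593989), np.float64(207.8266684123953))
```

View pics/t2.png

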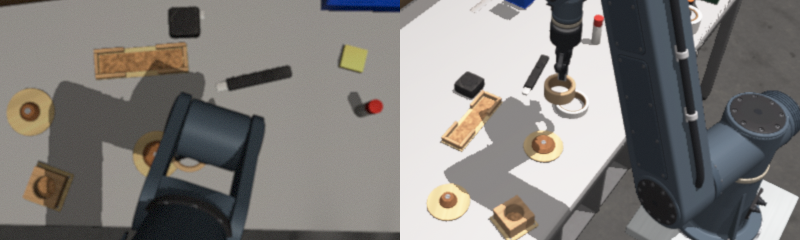

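The roll is held flat, at about (560,88) in the right half. Moving on to the narrow hub.

Call:
send_rows:
  commands:
    - {"delta_pos": [1.15, 5, 0], "yaw": 0}
    - {"delta_pos": [1.15, 5, 0], "yaw": 0}
    - {"delta_pos": [1.15, 5, 0], "yaw": 0}
    - {"delta_pos": [1.15, 5, -1], "yaw": 0}
    - {"delta_pos": [1.15, 5, -1], "yaw": 0}
    - {"delta_pos": [1.15, 5, -1], "yaw": 0}
    - {"delta_pos": [1.15, 3, -1], "yaw": 0}
    - {"delta_pos": [0, 0, 0], "yaw": 0}

```text
t: 5.5
tcp_pos: [0.5432, 0.2956, 0.1126]
tool_rot: [0.986, 0.165, -0.003, 0.007]
force: [0.5, -1.0, -1.5]
finger_gap: 0.085
```

Call:
send_rows:
  commands:
    - {"delta_pos": [-0.4, 1.2, -1], "yaw": 0}
    - {"delta_pos": [-0.4, 1.2, -1], "yaw": 0}
    - {"delta_pos": [0, 0, -1], "yaw": 0}
    - {"delta_pos": [0, 0, 0], "yaw": 0}

```text
t: 6.0
tcp_pos: [0.5339, 0.3156, 0.0794]
tool_rot: [0.987, 0.163, -0.005, 0.008]
force: [-0.0, 0.6, -0.7]
finger_gap: 0.087
```

Run:
```python
from h import *
s=manip.sense();print(s["tcp_pos"],s["force"],s["tool_rot"])
b=manip.snapshot("scene");cv2.imwrite("pics/s3.png",cv2.resize(b[230:400,170:370],(800,680),interpolation=cv2.INTER_CUBIC)[:600])
```

```text
[0.5339143  0.3155812  0.07941455] [-0.04904206  0.62085358 -0.7361184 ] [ 0.98665451  0.16255849 -0.0053518   0.00767959]
```

View pics/s3.png

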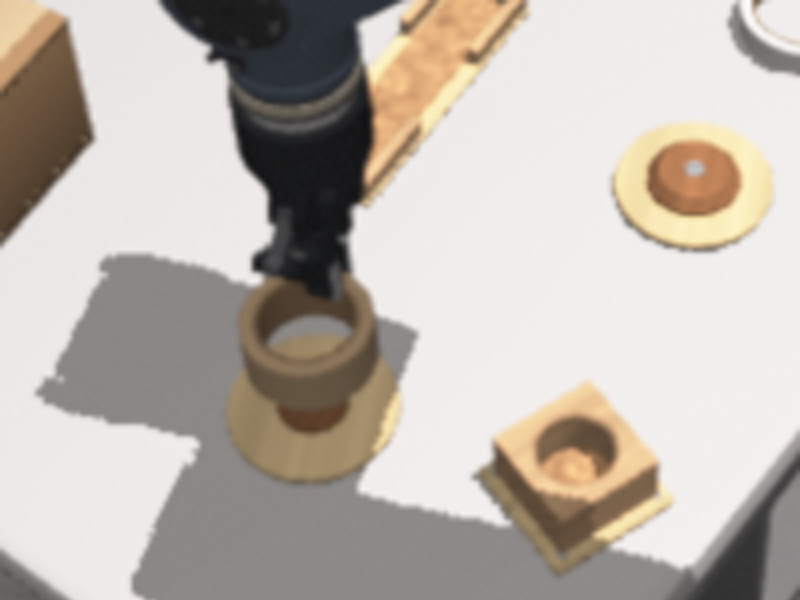

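The roll hangs over the narrow hub, with its top ring centred at crop (310,325). I'll check its position.

Run:
```python
from h import *
print(ray("scene",170+310/4,230+325/4,.091), ray("scene",170+313/4,230+408/4,.009))
```

```text
[0.5145 0.3496 0.091 ] [0.5182 0.3532 0.009 ]
```

Call:
send_rows:
  commands:
    - {"delta_pos": [0.3, 0.4, -1], "yaw": 0}
    - {"delta_pos": [0, 0, -1.2], "yaw": 0}
    - {"delta_pos": [0, 0, -1.2], "yaw": 0}
    - {"delta_pos": [0, 0, 0], "yaw": 0}

```text
t: 6.55
tcp_pos: [0.5381, 0.3197, 0.044]
tool_rot: [0.987, 0.162, -0.004, 0.007]
force: [-0.6, -0.3, -1.0]
finger_gap: 0.089
```

Call:
send_rows:
  commands:
    - {"delta_pos": [0, 0, -0.5], "yaw": 0}
    - {"delta_pos": [0, 0, -0.4], "yaw": 0}
    - {"delta_pos": [0, 0, 0], "yaw": 0}

```text
t: 6.92
tcp_pos: [0.5384, 0.3198, 0.0346]
tool_rot: [0.987, 0.162, -0.004, 0.007]
force: [-0.4, 0.4, -0.0]
finger_gap: 0.088
```

Call:
send_rows:
  commands:
    - {"delta_pos": [0, 0, 0], "yaw": 0}
    - {"delta_pos": [0, 0, 0], "yaw": 0}
    - {"delta_pos": [0, 0, 0], "yaw": 0}
    - {"delta_pos": [0, 0, 0], "yaw": 0}
    - {"delta_pos": [0, 0, 0], "yaw": 0}
    - {"delta_pos": [0, 0, 0], "yaw": 0}
  grip: -0.4

```text
t: 7.68
tcp_pos: [0.5395, 0.3202, 0.0361]
tool_rot: [0.987, 0.162, -0.002, 0.007]
force: [0.3, 0.4, 0.6]
finger_gap: 0.698
```

Call:
send_rows:
  commands:
    - {"delta_pos": [0, 0, 2], "yaw": 0}
    - {"delta_pos": [0, 0, 4], "yaw": 0}
    - {"delta_pos": [0, 0, 5], "yaw": 0}
    - {"delta_pos": [-1, -5, 0], "yaw": 0}
    - {"delta_pos": [-1, -5, 0], "yaw": 0}
    - {"delta_pos": [-1, -5, 0], "yaw": 0}
    - {"delta_pos": [-1, -5, 0], "yaw": 0}
    - {"delta_pos": [-1, -5, 0], "yaw": 0}
    - {"delta_pos": [-1, -5, 0], "yaw": 0}
    - {"delta_pos": [-1, -5, 0], "yaw": 0}
  grip: -1

```text
t: 8.93
tcp_pos: [0.4728, -0.0357, 0.1636]
tool_rot: [0.986, 0.167, 0.01, 0.009]
force: [1.1, 0.7, 0.0]
finger_gap: 0.997
```

Run:
```python
from h import *
s=manip.sense();print(s["tcp_pos"],s["force"],s["tool_rot"],s["finger_gap"])
a=manip.snapshot("top");b=manip.snapshot("scene");cv2.imwrite("pics/t4.png",np.hstack([cv2.resize(a[200:290,120:220],(400,360)),cv2.resize(b[290:380,200:300],(400,360))]))
```

```text
[ 0.47277734 -0.03567202  0.16361412] [1.14145318 0.7082061  0.03002261] [0.98595195 0.16650441 0.00984883 0.00883388] 0.9965484454197344
```

View pics/t4.png

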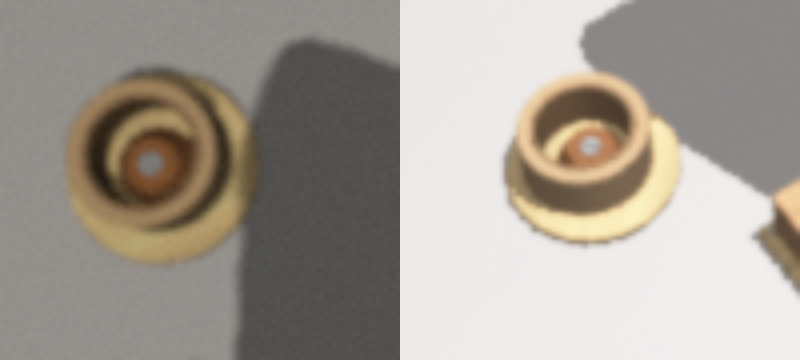

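The roll is down round the narrow hub, with its top ring at (142,153) left and (584,128) right. I'll measure its offset.

Run:
```python
from h import *
print(ray("top",120+142/4-.4,200+153/4-.4,.045), ray("scene",200+184/4-.4,290+128/4-.4,.045),"hub", ray("top",120+162/4-.4,200+168/4-.4,.009),ray("scene",200+192/4-.4,290+178/4-.4,.009))
```

```text
[0.5266 0.3521 0.045 ] [0.5237 0.3516 0.045 ] hub [0.5225 0.3525 0.009 ] [0.5155 0.3586 0.009 ]
```

Brown roll is about 4 mm off centre and seated. Next, the masking roll.

Call:
send_rows:
  commands:
    - {"delta_pos": [-0.2, -4.5, -3], "yaw": 0}
    - {"delta_pos": [-0.2, -4, -3], "yaw": 0}
    - {"delta_pos": [0, 0, -3], "yaw": 0}
    - {"delta_pos": [0, 0, 0], "yaw": 0}

```text
t: 9.52
tcp_pos: [0.4732, -0.1262, 0.0767]
tool_rot: [0.986, 0.163, 0.015, 0.012]
force: [-0.7, -0.2, 0.5]
finger_gap: 1.001
```

Call:
send_rows:
  commands:
    - {"delta_pos": [-0.5, 0.1, -3], "yaw": 0}
    - {"delta_pos": [0, 0, -2], "yaw": 0}
    - {"delta_pos": [0, 0, -1], "yaw": 0}
    - {"delta_pos": [0, 0, 0], "yaw": 0}

```text
t: 10.02
tcp_pos: [0.4734, -0.1242, 0.0212]
tool_rot: [0.986, 0.165, 0.02, 0.016]
force: [0.4, -0.6, -0.7]
finger_gap: 1.0
```

Call:
send_rows:
  commands:
    - {"delta_pos": [-0.5, 0, -0.6], "yaw": 0}
    - {"delta_pos": [-0.2, 0, -0.3], "yaw": 0}
    - {"delta_pos": [0, 0, 0], "yaw": 0}

```text
t: 10.4
tcp_pos: [0.4672, -0.1242, 0.0137]
tool_rot: [0.986, 0.166, 0.021, 0.017]
force: [-0.6, 0.7, -0.1]
finger_gap: 1.002
```

Run:
```python
from h import *
s=manip.sense();print(s["tcp_pos"],s["q"],s["tool_rot"],s["force"])
from scipy.spatial.transform import Rotation as Q
print(Q.from_quat(s["tool_rot"]).as_matrix().round(3))
b=manip.snapshot("scene");cv2.imwrite("pics/s5.png",cv2.resize(b[150:300,290:490],(800,600),interpolation=cv2.INTER_CUBIC))
```

```text
[ 0.4671722  -0.12421508  0.01372877] [-4.91236932e-01  7.28200846e-01  1.97476313e+00 -1.38136519e-03
  3.84212378e-01  7.47643294e-01] [0.98579069 0.16576046 0.02136953 0.01683804] [-0.55500766  0.65199037 -0.11947214]
[[ 0.944  0.326  0.048]
 [ 0.328 -0.944 -0.026]
 [ 0.037  0.04  -0.999]]
```

View pics/s5.png

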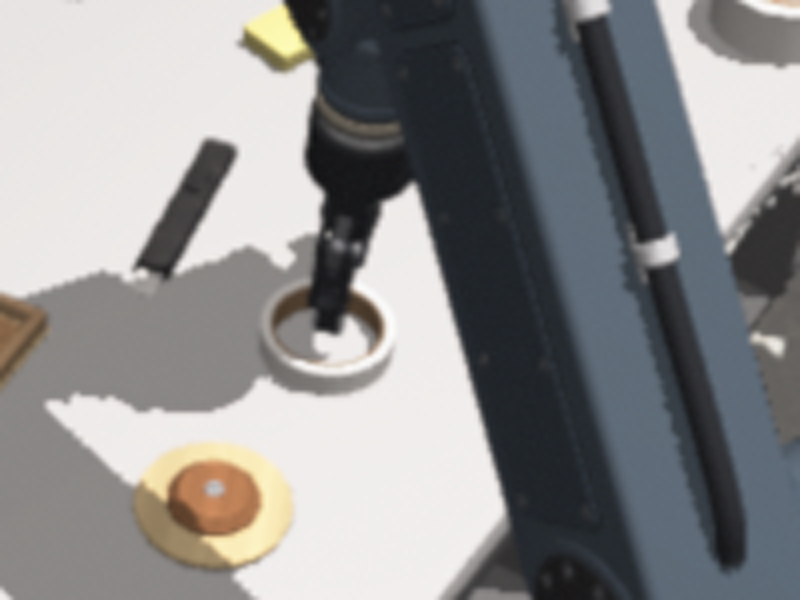

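The inner finger is inside the masking roll's core, at crop (328,320). Closing.

Call:
send_rows:
  commands:
    - {"delta_pos": [0, 0, 0], "yaw": 0}
    - {"delta_pos": [0, 0, 0], "yaw": 0}
    - {"delta_pos": [0, 0, 0], "yaw": 0}
    - {"delta_pos": [0, 0, 0], "yaw": 0}
    - {"delta_pos": [0, 0, 0], "yaw": 0}
    - {"delta_pos": [0, 0, 0], "yaw": 0}
    - {"delta_pos": [0, 0, 0], "yaw": 0}
    - {"delta_pos": [0, 0, 0], "yaw": 0}
  grip: 1

```text
t: 11.45
tcp_pos: [0.4681, -0.1248, 0.0143]
tool_rot: [0.986, 0.166, 0.022, 0.017]
force: [-0.3, -0.3, 0.6]
finger_gap: 0.076
```

Call:
send_rows:
  commands:
    - {"delta_pos": [0, 0, 1], "yaw": 0}
    - {"delta_pos": [0, 0, 1], "yaw": 0}
    - {"delta_pos": [0, 0, 2], "yaw": 0}
    - {"delta_pos": [0, 0, 2], "yaw": 0}
    - {"delta_pos": [0, 0, 2], "yaw": 0}
    - {"delta_pos": [0, 0, 0], "yaw": 0}

```text
t: 12.2
tcp_pos: [0.4668, -0.1242, 0.0989]
tool_rot: [0.986, 0.166, 0.022, 0.017]
force: [0.9, 0.1, -1.7]
finger_gap: 0.079
```

Call:
send_rows:
  commands:
    - {"delta_pos": [-0.3, 4, 0], "yaw": 0}
    - {"delta_pos": [-0.3, 4, 0], "yaw": 0}
    - {"delta_pos": [-0.3, 4, 0], "yaw": 0}
    - {"delta_pos": [-0.3, 3, 0], "yaw": 0}
    - {"delta_pos": [-0.3, 1, 0], "yaw": 0}
    - {"delta_pos": [0, 0, 0], "yaw": 0}

```text
t: 12.95
tcp_pos: [0.4498, 0.0388, 0.0972]
tool_rot: [0.986, 0.165, 0.021, 0.018]
force: [0.1, -0.2, -1.1]
finger_gap: 0.075
```

Call:
send_rows:
  commands:
    - {"delta_pos": [0.1, 0.1, -2], "yaw": 0}
    - {"delta_pos": [0, 0, -2], "yaw": 0}
    - {"delta_pos": [0, 0, -1.5], "yaw": 0}
    - {"delta_pos": [0, 0, -0.7], "yaw": 0}
    - {"delta_pos": [0, 0, 0], "yaw": 0}

```text
t: 13.58
tcp_pos: [0.454, 0.0346, 0.0333]
tool_rot: [0.986, 0.162, 0.023, 0.019]
force: [0.8, 0.1, -1.0]
finger_gap: 0.073
```

Call:
send_rows:
  commands:
    - {"delta_pos": [-0.35, 0.5, 0], "yaw": 0}
    - {"delta_pos": [0, 0, -0.5], "yaw": 0}
    - {"delta_pos": [0, 0, -0.3], "yaw": 0}
    - {"delta_pos": [0, 0, 0], "yaw": 0}

```text
t: 14.08
tcp_pos: [0.4512, 0.0395, 0.0261]
tool_rot: [0.986, 0.162, 0.024, 0.019]
force: [-0.6, 0.1, -1.0]
finger_gap: 0.078
```

Call:
send_rows:
  commands:
    - {"delta_pos": [0, 0, -0.1], "yaw": 0}
    - {"delta_pos": [0, 0, 0], "yaw": 0}
    - {"delta_pos": [0, 0, 0], "yaw": 0}
    - {"delta_pos": [0, 0, 0], "yaw": 0}
    - {"delta_pos": [0, 0, 0], "yaw": 0}
  grip: 0.3

```text
t: 14.7
tcp_pos: [0.4518, 0.0395, 0.0255]
tool_rot: [0.986, 0.162, 0.025, 0.019]
force: [0.4, -0.2, 0.1]
finger_gap: 0.351
```

Call:
send_rows:
  commands:
    - {"delta_pos": [0, 0, 2], "yaw": 0}
    - {"delta_pos": [0, 0, 4], "yaw": 0}
    - {"delta_pos": [0, 0, 5], "yaw": 0}
    - {"delta_pos": [1, -4, 4], "yaw": 0}
    - {"delta_pos": [1, -5, 0], "yaw": 0}
    - {"delta_pos": [1, -5, 0], "yaw": 0}
    - {"delta_pos": [1, -5, 0], "yaw": 0}
    - {"delta_pos": [1, -5, 0], "yaw": 0}
    - {"delta_pos": [1, -5, 0], "yaw": 0}
    - {"delta_pos": [0, 0, 0], "yaw": 0}
  grip: -1

```text
t: 15.95
tcp_pos: [0.511, -0.2596, 0.1813]
tool_rot: [0.986, 0.163, 0.025, 0.021]
force: [-0.4, 1.4, -0.1]
finger_gap: 0.999
```

Run:
```python
from h import *
s=manip.sense();print(s["tcp_pos"],s["force"],s["tool_rot"],s["finger_gap"])
a=manip.snapshot("top");b=manip.snapshot("scene");cv2.imwrite("pics/t6.png",np.hstack([cv2.resize(a[240:330,240:340],(400,360)),cv2.resize(b[235:325,290:390],(400,360))]))
```

```text
[ 0.5110267  -0.25964636  0.18131033] [-0.35238421  1.38764968 -0.1461705 ] [0.98602246 0.16333623 0.02535613 0.02092959] 0.9987041923930047
```

View pics/t6.png

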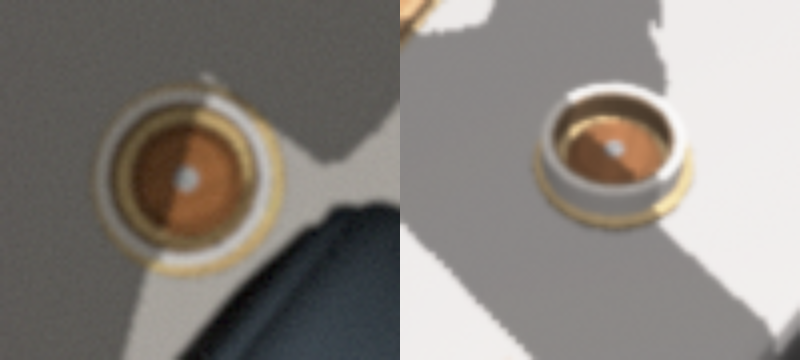

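Masking roll is flat and centred on the wide hub. Next, the glue stick.

Call:
send_rows:
  commands:
    - {"delta_pos": [1, -4, 0], "yaw": 0}
    - {"delta_pos": [1, -4, 0], "yaw": 0}
    - {"delta_pos": [0.8, -2, 0], "yaw": 0}
    - {"delta_pos": [0, 0, -2], "yaw": 0}
    - {"delta_pos": [0, 0, -2], "yaw": 0}
    - {"delta_pos": [0, 0, -2], "yaw": 0}
    - {"delta_pos": [0, 0, 0], "yaw": 0}

```text
t: 16.92
tcp_pos: [0.5349, -0.3412, 0.1178]
tool_rot: [0.985, 0.171, 0.02, 0.012]
force: [0.5, 0.1, 1.0]
finger_gap: 1.001
```

Run:
```python
from h import *
s=manip.sense();print(s["tcp_pos"],s["tool_rot"])
b=manip.snapshot("scene");cv2.imwrite("pics/s7.png",cv2.resize(b[90:215,320:470],(720,600),interpolation=cv2.INTER_CUBIC))
```

```text
[ 0.53486445 -0.34121292  0.1178489 ] [0.98496733 0.17112949 0.02018437 0.01211   ]
```

View pics/s7.png

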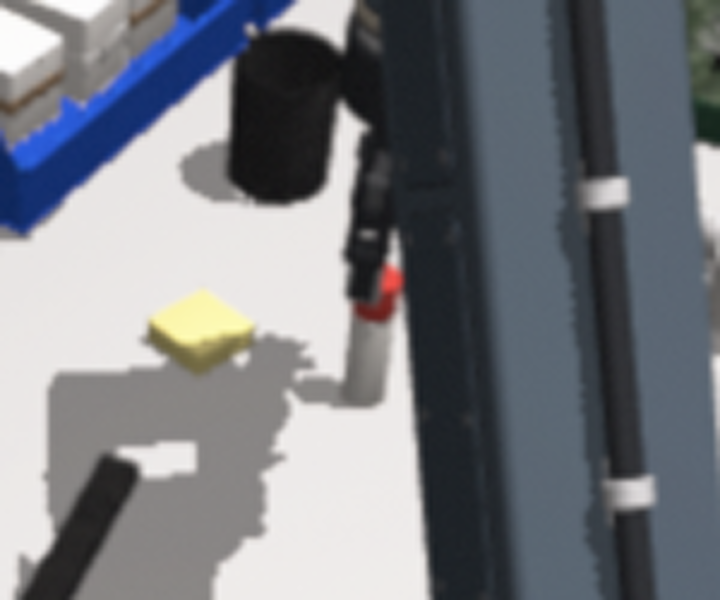

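The stick stands upright (cap at crop (380,290)), with one finger just in front of it. Shifting over it and descending.

Call:
send_rows:
  commands:
    - {"delta_pos": [0.3, -1.6, 0], "yaw": 0}
    - {"delta_pos": [0, 0, 0], "yaw": 0}
  force: 40

```text
t: 17.23
tcp_pos: [0.54, -0.3587, 0.1211]
tool_rot: [0.985, 0.172, 0.022, 0.014]
force: [-0.2, -1.5, 1.0]
finger_gap: 0.998
```

Run:
```python
from h import *
s=manip.sense();print(s["tcp_pos"],s["tool_rot"]);print(ray("scene",320+366/4.8,90+392/4.8,0.002))
```

```text
[ 0.54002684 -0.35872994  0.12106667] [0.98475983 0.17191782 0.02196119 0.01449305]
[ 0.5357 -0.3646  0.002 ]
```

Both cameras agree on the stick's position. Descending.

Call:
send_rows:
  commands:
    - {"delta_pos": [-0.1, -0.1, -1.5], "yaw": 0}
    - {"delta_pos": [0, 0, -1.5], "yaw": 0}
    - {"delta_pos": [0, 0, -1.5], "yaw": 0}
    - {"delta_pos": [0, 0, -1.2], "yaw": 0}
    - {"delta_pos": [0, 0, 0], "yaw": 0}

```text
t: 17.85
tcp_pos: [0.538, -0.3594, 0.0595]
tool_rot: [0.985, 0.172, 0.021, 0.014]
force: [0.0, 0.3, 0.3]
finger_gap: 1.002
```

Call:
send_rows:
  commands:
    - {"delta_pos": [0, 0, 0], "yaw": 0}
    - {"delta_pos": [0, 0, 0], "yaw": 0}
    - {"delta_pos": [0, 0, 0], "yaw": 0}
    - {"delta_pos": [0, 0, 0], "yaw": 0}
    - {"delta_pos": [0, 0, 0], "yaw": 0}
    - {"delta_pos": [0, 0, 0], "yaw": 0}
    - {"delta_pos": [0, 0, 0], "yaw": 0}
    - {"delta_pos": [0, 0, 0], "yaw": 0}
  grip: 1

```text
t: 18.85
tcp_pos: [0.539, -0.3601, 0.0611]
tool_rot: [0.985, 0.172, 0.022, 0.015]
force: [-0.0, -0.2, -0.7]
finger_gap: 0.328
```

Call:
send_rows:
  commands:
    - {"delta_pos": [0, 0, 2], "yaw": 0}
    - {"delta_pos": [0, 0, 3], "yaw": 0}
    - {"delta_pos": [0, 0, 3], "yaw": 0}
    - {"delta_pos": [0, 0, 3], "yaw": 0}
    - {"delta_pos": [0, 0, 2], "yaw": 0}
    - {"delta_pos": [0, 0, 0], "yaw": 0}

```text
t: 19.6
tcp_pos: [0.5396, -0.3606, 0.2021]
tool_rot: [0.985, 0.172, 0.024, 0.018]
force: [0.2, 0.8, -1.7]
finger_gap: 0.326
```

Call:
send_rows:
  commands:
    - {"delta_pos": [-1.3, 5, 0], "yaw": 0}
    - {"delta_pos": [-1.3, 5, 0], "yaw": 0}
    - {"delta_pos": [-1.3, 5, 0], "yaw": 0}
    - {"delta_pos": [-1.3, 5, 0], "yaw": 0}
    - {"delta_pos": [-1.3, 5, 0], "yaw": 0}
    - {"delta_pos": [-1.3, 5, 0], "yaw": 0}
    - {"delta_pos": [-1.3, 5, 0], "yaw": 0}
    - {"delta_pos": [-1.3, 5, 0], "yaw": 0}
    - {"delta_pos": [0, 0, 0], "yaw": 0}

```text
t: 20.72
tcp_pos: [0.4271, 0.0501, 0.2003]
tool_rot: [0.985, 0.17, 0.023, 0.017]
force: [0.4, -0.7, 0.5]
finger_gap: 0.326
```

Call:
send_rows:
  commands:
    - {"delta_pos": [-1, 4.5, -0.5], "yaw": 0}
    - {"delta_pos": [-1, 4.5, -0.5], "yaw": 0}
    - {"delta_pos": [-1, 4.5, -0.5], "yaw": 0}
    - {"delta_pos": [-1, 4.5, -0.5], "yaw": 0}
    - {"delta_pos": [-1, 4, 0], "yaw": 0}
    - {"delta_pos": [-1, 2.5, 0], "yaw": 0}
    - {"delta_pos": [0, 0, 0], "yaw": 0}

```text
t: 21.6
tcp_pos: [0.3727, 0.2974, 0.1791]
tool_rot: [0.986, 0.166, 0.026, 0.019]
force: [0.7, -1.8, -0.2]
finger_gap: 0.332
```

Call:
send_rows:
  commands:
    - {"delta_pos": [-0.7, 0.5, -2], "yaw": 0}
    - {"delta_pos": [0, 0, -2], "yaw": 0}
    - {"delta_pos": [0, 0, 0], "yaw": 0}

```text
t: 21.98
tcp_pos: [0.3689, 0.2994, 0.1383]
tool_rot: [0.986, 0.165, 0.027, 0.019]
force: [0.2, 0.1, 0.3]
finger_gap: 0.326
```

Run:
```python
from h import *
s=manip.sense();print(s["tcp_pos"],s["tool_rot"])
b=manip.snapshot("scene");cv2.imwrite("pics/s8.png",cv2.resize(b[270:390,250:400],(750,600),interpolation=cv2.INTER_CUBIC))
```

```text
[0.36885952 0.2994262  0.13833309] [0.98573181 0.16496    0.0273299  0.01934102]
```

View pics/s8.png

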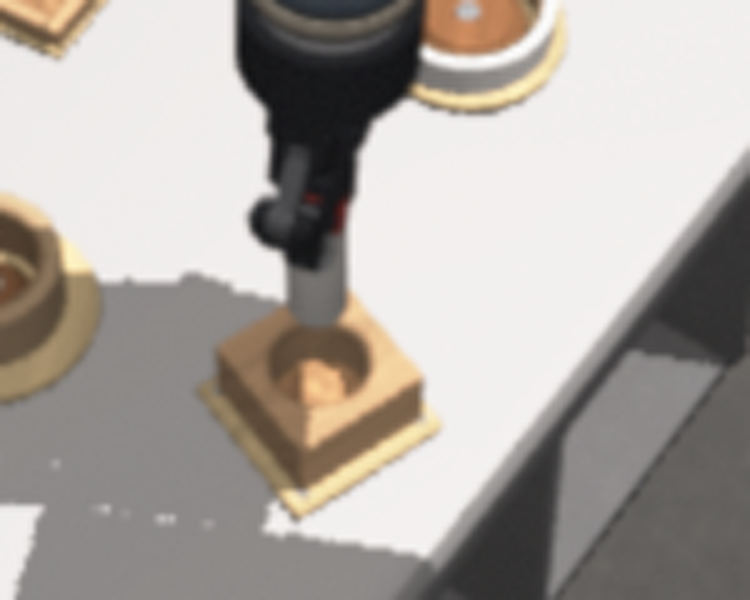

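The stick is upright above the block, with its foot at crop (318,308) and the bore centre at (320,367).

Run:
```python
from h import *
print(ray("scene",250+317/5,270+308/5,.077),ray("scene",250+320/5,270+367/5,.045))
```

```text
[0.3666 0.2985 0.077 ] [0.3595 0.3059 0.045 ]
```

Call:
send_rows:
  commands:
    - {"delta_pos": [-0.5, 0.5, -1.2], "yaw": 0}
    - {"delta_pos": [0, 0, -0.8], "yaw": 0}
    - {"delta_pos": [0, 0, 0], "yaw": 0}

```text
t: 22.4
tcp_pos: [0.3658, 0.3045, 0.119]
tool_rot: [0.986, 0.164, 0.029, 0.019]
force: [0.1, -0.0, -0.7]
finger_gap: 0.328
```

Call:
send_rows:
  commands:
    - {"delta_pos": [-0.2, 0, -0.8], "yaw": 0}
    - {"delta_pos": [0, 0, -0.8], "yaw": 0}
    - {"delta_pos": [0, 0, 0], "yaw": 0}

```text
t: 22.78
tcp_pos: [0.3637, 0.3047, 0.1022]
tool_rot: [0.986, 0.164, 0.03, 0.019]
force: [0.2, 0.6, 0.8]
finger_gap: 0.325
```

Call:
send_rows:
  commands:
    - {"delta_pos": [0, 0, -0.8], "yaw": 0}
    - {"delta_pos": [0, 0, -0.8], "yaw": 0}
    - {"delta_pos": [0, 0, -0.5], "yaw": 0}
    - {"delta_pos": [0, 0, 0], "yaw": 0}

```text
t: 23.28
tcp_pos: [0.3639, 0.3048, 0.0796]
tool_rot: [0.986, 0.164, 0.03, 0.019]
force: [-0.0, 0.1, 0.3]
finger_gap: 0.33
```

Call:
send_rows:
  commands:
    - {"delta_pos": [0, 0, -0.5], "yaw": 0}
    - {"delta_pos": [0, 0, -0.3], "yaw": 0}
    - {"delta_pos": [0, 0, 0], "yaw": 0}

```text
t: 23.65
tcp_pos: [0.3641, 0.3049, 0.0712]
tool_rot: [0.986, 0.164, 0.03, 0.019]
force: [1.0, -0.5, -0.3]
finger_gap: 0.331
```

Call:
send_rows:
  commands:
    - {"delta_pos": [0, 0, 0], "yaw": 0}
    - {"delta_pos": [0, 0, 0], "yaw": 0}
    - {"delta_pos": [0, 0, 0], "yaw": 0}
    - {"delta_pos": [0, 0, 0], "yaw": 0}
    - {"delta_pos": [0, 0, 0], "yaw": 0}
    - {"delta_pos": [0, 0, 0], "yaw": 0}
  grip: -1

```text
t: 24.4
tcp_pos: [0.3645, 0.3051, 0.0717]
tool_rot: [0.986, 0.164, 0.031, 0.018]
force: [0.1, 0.4, 0.3]
finger_gap: 0.998
```

Call:
send_rows:
  commands:
    - {"delta_pos": [0, 0, 2], "yaw": 0}
    - {"delta_pos": [0, 0, 4], "yaw": 0}
    - {"delta_pos": [0, 0, 4], "yaw": 0}
    - {"delta_pos": [3, -5, 2], "yaw": -0.1}
    - {"delta_pos": [3, -5, 0], "yaw": -0.1}
    - {"delta_pos": [3, -5, 0], "yaw": -0.1}
    - {"delta_pos": [3, -5, 0], "yaw": -0.1}
    - {"delta_pos": [3, -5, 0], "yaw": -0.1}
    - {"delta_pos": [2, -5, 0], "yaw": -0.1}
    - {"delta_pos": [0, 0, 0], "yaw": 0}

```text
t: 25.65
tcp_pos: [0.5389, -0.0046, 0.1964]
tool_rot: [0.989, -0.142, 0.027, 0.027]
force: [-0.2, 0.6, 0.4]
finger_gap: 1.002
```

Run:
```python
from h import *
s=manip.sense();print(s["tcp_pos"],s["tool_rot"],s["q"])
M=manip.snapshot("scene")[270:390,180:330];a=manip.snapshot("top")[190:350,120:320]
cv2.imwrite("pics/s9.png",np.hstack([cv2.resize(M,(400,320)),cv2.resize(a,(400,320))]))
```

```text
[ 0.53892421 -0.00459485  0.19644489] [ 0.98918266 -0.14178099  0.02667096  0.02654185] [-0.18759332  0.4432952   1.71873911 -0.06338936  0.92477667  1.70470934]
```

View pics/s9.png

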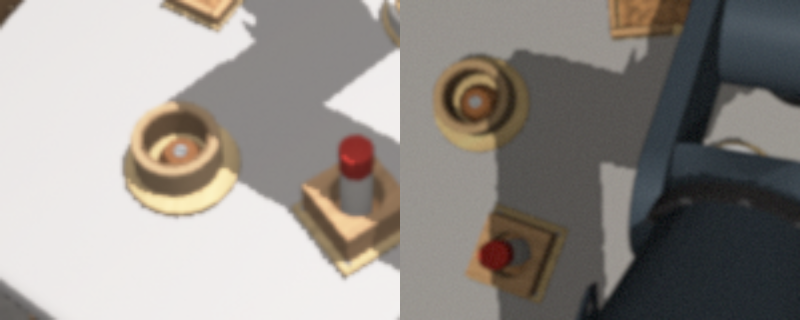

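Stick upright in its bore, at (355,175) left. Now the cutter: it needs a turn of +2.10 rad (the other way would hit the last joint's range).

Call:
send_rows:
  commands:
    - {"delta_pos": [0.7, -1.2, 0], "yaw": 0.18}
    - {"delta_pos": [0.7, -1.2, 0], "yaw": 0.18}
    - {"delta_pos": [0.7, -1.2, 0], "yaw": 0.18}
    - {"delta_pos": [0.7, -1.2, 0], "yaw": 0.18}
    - {"delta_pos": [0.7, -1.2, 0], "yaw": 0.18}
    - {"delta_pos": [0.7, -1.2, 0], "yaw": 0.18}
    - {"delta_pos": [0.7, -1.2, 0], "yaw": 0.18}
    - {"delta_pos": [0.7, -1.2, 0], "yaw": 0.18}
    - {"delta_pos": [0.5, -1.2, 0], "yaw": 0.18}
    - {"delta_pos": [0, 0, 0], "yaw": 0.18}

```text
t: 27.0
tcp_pos: [0.5873, -0.0891, 0.194]
tool_rot: [0.698, 0.715, 0.029, -0.007]
force: [1.0, -0.0, -0.0]
finger_gap: 1.001
```

```bash
cat >> h.py <<'E'
def st():
    from scipy.spatial.transform import Rotation as Q
    s=manip.sense();M=Q.from_quat(s["tool_rot"]).as_matrix();print(s["tcp_pos"].round(4) if hasattr(s["tcp_pos"],'round') else s["tcp_pos"],"jaw",np.arctan2(M[1,1],M[0,1])%np.pi,"z",M[:,2].round(3),"q6",s["q"][5])
E
python3 -c "
from h import *
st()"
```

```text
[ 0.5873 -0.0891  0.194 ] jaw 0.023297239048614443 z [ 0.03   0.052 -0.998] q6 -0.4265888481790271
```

Call:
send_rows:
  commands:
    - {"delta_pos": [0.5, -1.3, -3], "yaw": 0.11}
    - {"delta_pos": [0.5, -1.3, -3], "yaw": 0.11}
    - {"delta_pos": [0.5, -1.2, -3], "yaw": 0}
    - {"delta_pos": [0, 0, -3], "yaw": 0}
    - {"delta_pos": [0, 0, 0], "yaw": 0}

```text
t: 27.62
tcp_pos: [0.5999, -0.116, 0.0718]
tool_rot: [0.606, 0.795, 0.028, -0.013]
force: [-0.3, 0.8, 0.7]
finger_gap: 0.999
```

```bash
python3 -c "
from h import *
st()
b=manip.snapshot('scene');cv2.imwrite('pics/s10.png',cv2.resize(b[140:260,270:420],(750,600),interpolation=cv2.INTER_CUBIC))"
```

```text
[ 0.5999 -0.116   0.0718] jaw 0.26747193492952875 z [ 0.013  0.061 -0.998] q6 -0.7270670441510684
```

View pics/s10.png

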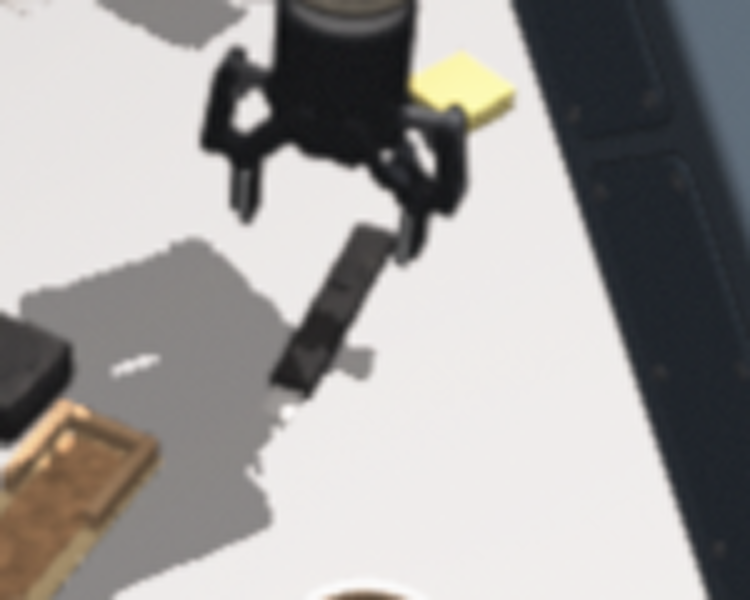

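The open jaws stand astride the cutter, their midpoint slightly towards the blade. Correcting by (+0.25, −1.05) cm and descending.

Call:
send_rows:
  commands:
    - {"delta_pos": [0.3, -1.1, -1.5], "yaw": -0.02}
    - {"delta_pos": [0, 0, -2], "yaw": 0}
    - {"delta_pos": [0, 0, -1.5], "yaw": 0}
    - {"delta_pos": [0, 0, 0], "yaw": 0}
  force: 50

```text
t: 28.18
tcp_pos: [0.6076, -0.1285, 0.0252]
tool_rot: [0.614, 0.789, 0.03, -0.007]
force: [-0.1, -0.1, -0.5]
finger_gap: 0.998
```

Call:
send_rows:
  commands:
    - {"delta_pos": [-0.5, 0.2, -1], "yaw": 0}
    - {"delta_pos": [0, 0, -0.8], "yaw": 0}
    - {"delta_pos": [0, 0, 0], "yaw": 0}

```text
t: 28.55
tcp_pos: [0.603, -0.1268, 0.0072]
tool_rot: [0.614, 0.789, 0.03, -0.006]
force: [0.3, 0.7, 0.8]
finger_gap: 1.0
```

Call:
send_rows:
  commands:
    - {"delta_pos": [0, 0, 0], "yaw": 0}
    - {"delta_pos": [0, 0, 0], "yaw": 0}
    - {"delta_pos": [0, 0, 0], "yaw": 0}
    - {"delta_pos": [0, 0, 0], "yaw": 0}
    - {"delta_pos": [0, 0, 0], "yaw": 0}
    - {"delta_pos": [0, 0, 0], "yaw": 0}
    - {"delta_pos": [0, 0, 0], "yaw": 0}
  grip: 1

```text
t: 29.42
tcp_pos: [0.6039, -0.1272, 0.0082]
tool_rot: [0.614, 0.789, 0.03, -0.005]
force: [-0.1, -0.8, 0.5]
finger_gap: 0.308
```

Call:
send_rows:
  commands:
    - {"delta_pos": [0, 0, 1], "yaw": 0}
    - {"delta_pos": [0, 0, 2], "yaw": 0}
    - {"delta_pos": [0, 0, 2], "yaw": 0}
    - {"delta_pos": [0, 0, 2], "yaw": 0}
    - {"delta_pos": [0, 0, 1], "yaw": 0}
    - {"delta_pos": [0, 0, 0], "yaw": 0}

```text
t: 30.18
tcp_pos: [0.6043, -0.1272, 0.0956]
tool_rot: [0.613, 0.789, 0.031, -0.003]
force: [0.0, -0.2, -1.6]
finger_gap: 0.306
```

```bash
python3 -c "
from h import *
st()
b=manip.snapshot('scene');cv2.imwrite('pics/s11.png',cv2.resize(b[140:260,270:420],(625,500),interpolation=cv2.INTER_CUBIC))"
```

```text
[ 0.6043 -0.1272  0.0956] jaw 0.24825388990802824 z [ 0.033  0.052 -0.998] q6 -0.718356015398777
```

View pics/s11.png

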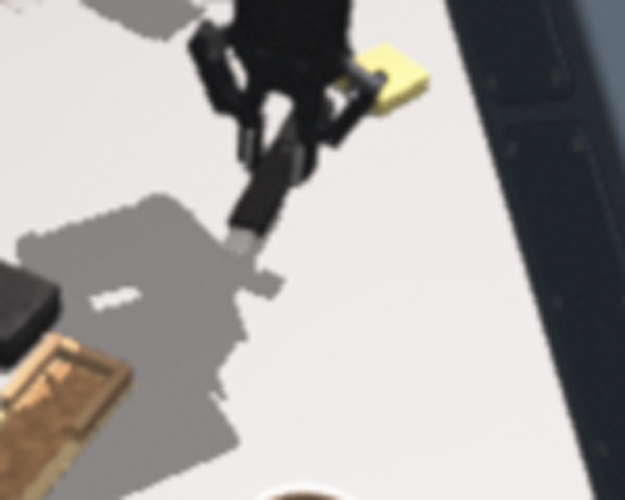

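Cutter held level. Moving to the cradle.

Call:
send_rows:
  commands:
    - {"delta_pos": [0.5, 4, 0], "yaw": -0.03}
    - {"delta_pos": [0.5, 4, 0], "yaw": -0.03}
    - {"delta_pos": [0.5, 4, 0], "yaw": -0.03}
    - {"delta_pos": [0.5, 4, 0], "yaw": -0.03}
    - {"delta_pos": [0.5, 4, 0], "yaw": -0.03}
    - {"delta_pos": [0.5, 4, 0], "yaw": 0}
    - {"delta_pos": [0, 0, 0], "yaw": 0}

```text
t: 31.1
tcp_pos: [0.6307, 0.119, 0.0888]
tool_rot: [0.674, 0.738, 0.028, -0.005]
force: [-0.2, -0.1, -0.6]
finger_gap: 0.304
```

```bash
python3 -c "
from h import *
st()"
```

```text
[0.6307 0.119  0.0888] jaw 0.08955397805535573 z [ 0.03   0.048 -0.998] q6 -0.14042746313309876
```

Call:
send_rows:
  commands:
    - {"delta_pos": [0.6, -0.1, -1.5], "yaw": 0}
    - {"delta_pos": [0, 0, -1.5], "yaw": 0}
    - {"delta_pos": [0, 0, 0], "yaw": 0}

```text
t: 31.48
tcp_pos: [0.6356, 0.1156, 0.0545]
tool_rot: [0.675, 0.737, 0.026, -0.007]
force: [-0.2, 0.1, -0.6]
finger_gap: 0.304
```

```bash
python3 -c "
from h import *
st()
b=manip.snapshot('scene');cv2.imwrite('pics/s12.png',cv2.resize(b[180:300,200:350],(750,600),interpolation=cv2.INTER_CUBIC))"
```

```text
[0.6356 0.1156 0.0545] jaw 0.08770829513548098 z [ 0.025  0.047 -0.999] q6 -0.14718043327687585
```

View pics/s12.png

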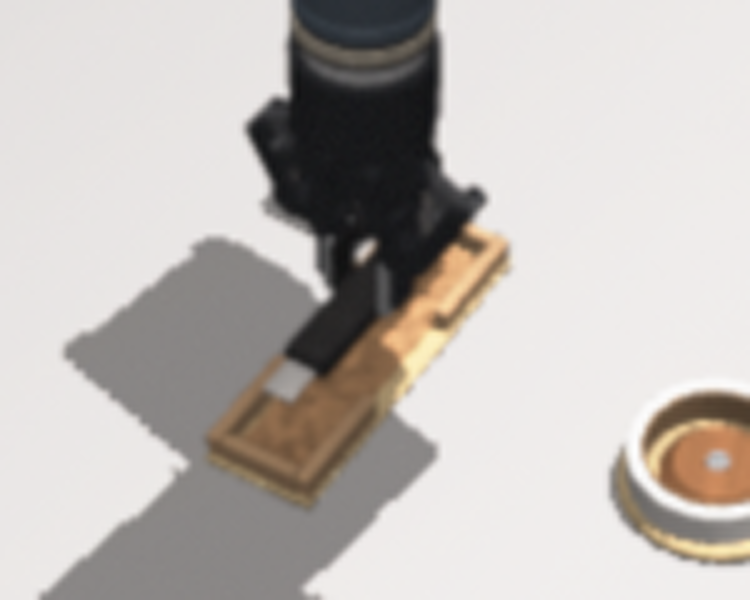

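Cutter is aligned above the cradle, with the blade end at crop (288,385). I'll check that point.

Run:
```python
from h import *
print("tip",ray("scene",200+280/5,180+387/5,.054),"want .6285 .2008; end corners outer", ray("scene",200+209/5,180+441/5,.023),ray("scene",200+308/5,180+487/5,.023),ray("scene",200+508/5,180+245/5,.023))
```

```text
tip [0.6266 0.1906 0.054 ] want .6285 .2008; end corners outer [0.6517 0.2209 0.023 ] [0.591  0.2144 0.023 ] [0.6115 0.0186 0.023 ]
```

Call:
send_rows:
  commands:
    - {"delta_pos": [0, 0.5, -0.5], "yaw": 0}
    - {"delta_pos": [0, 0, -0.8], "yaw": 0}
    - {"delta_pos": [0, 0, 0], "yaw": 0}

```text
t: 31.9
tcp_pos: [0.6367, 0.1197, 0.0418]
tool_rot: [0.676, 0.737, 0.027, -0.006]
force: [0.8, -0.4, -1.2]
finger_gap: 0.309
```

Call:
send_rows:
  commands:
    - {"delta_pos": [0, 0, -0.8], "yaw": 0}
    - {"delta_pos": [0, 0, -0.7], "yaw": 0}
    - {"delta_pos": [0, 0, 0], "yaw": 0}

```text
t: 32.28
tcp_pos: [0.6369, 0.1198, 0.0261]
tool_rot: [0.676, 0.737, 0.027, -0.005]
force: [0.2, -1.0, -0.3]
finger_gap: 0.309
```

Call:
send_rows:
  commands:
    - {"delta_pos": [0, 0, -0.6], "yaw": 0}
    - {"delta_pos": [0, 0, -0.4], "yaw": 0}
    - {"delta_pos": [0, 0, 0], "yaw": 0}

```text
t: 32.65
tcp_pos: [0.6371, 0.1198, 0.0154]
tool_rot: [0.676, 0.737, 0.027, -0.005]
force: [-0.2, -0.3, -0.1]
finger_gap: 0.309
```

Call:
send_rows:
  commands:
    - {"delta_pos": [0, 0, 0], "yaw": 0}
    - {"delta_pos": [0, 0, 0], "yaw": 0}
    - {"delta_pos": [0, 0, 0], "yaw": 0}
    - {"delta_pos": [0, 0, 0], "yaw": 0}
  grip: -0.3

```text
t: 33.15
tcp_pos: [0.6379, 0.1199, 0.0164]
tool_rot: [0.675, 0.737, 0.028, -0.005]
force: [-0.5, -0.6, -0.1]
finger_gap: 0.649
```

Call:
send_rows:
  commands:
    - {"delta_pos": [0, 0, 2], "yaw": 0}
    - {"delta_pos": [0, 0, 4], "yaw": 0}
    - {"delta_pos": [0, 0, 5], "yaw": 0}
    - {"delta_pos": [-1, -5, 4], "yaw": 0}
    - {"delta_pos": [-1, -5, 0], "yaw": 0}
    - {"delta_pos": [-1, -5, 0], "yaw": 0}
    - {"delta_pos": [-1, -5, 0], "yaw": 0}
    - {"delta_pos": [-1, -5, 0], "yaw": 0}
    - {"delta_pos": [-1, -5, 0], "yaw": 0}
    - {"delta_pos": [0, 0, 0], "yaw": 0}

```text
t: 34.4
tcp_pos: [0.5794, -0.1868, 0.1851]
tool_rot: [0.674, 0.738, 0.032, 0.006]
force: [0.1, 0.0, 0.2]
finger_gap: 0.649
```

Run:
```python
from h import *
st()
a=manip.snapshot('top')[130:350,120:390];b=manip.snapshot('scene')[190:390,190:420]
cv2.imwrite('pics/f.png',np.vstack([cv2.resize(cv2.convertScaleAbs(a,alpha=1.4,beta=10),(540,440))[:300],cv2.resize(b,(540,470))[:300]]) if 0 else np.hstack([cv2.resize(cv2.convertScaleAbs(a,alpha=1.4,beta=10),(400,326)),cv2.resize(b,(375,326))]))
cv2.imwrite('pics/f2.png',cv2.resize(a[25:100,90:210],(720,450),interpolation=cv2.INTER_CUBIC))
```

```text
[ 0.5794 -0.1868  0.1851] jaw 0.08996159298644761 z [ 0.052  0.039 -0.998] q6 -0.6513895352305649
```

The viewer's limit is reached, so I check the cutter by segmentation in a fresh top image.

Run:
```python
from h import *
a=manip.snapshot('top');x0,y0=225,174
roi=a[y0:210,x0:322]
m=(roi.max(2)<60).astype(np.uint8)
n,l,s,c=cv2.connectedComponentsWithStats(m)
for i in range(1,n):
    if s[i,4]>40:
        r=cv2.minAreaRect(np.argwhere(l==i)[:,::-1].astype(np.float32));print(s[i],r)
        ctr=ray("top",r[0][0]+x0,r[0][1]+y0,.023);box=cv2.boxPoints(r);print("body centre",ctr)
        e=sorted([ray("top",p[0]+x0,p[1]+y0,.023) for p in box],key=lambda p:p[1]);d=(e[2]+e[3]-e[0]-e[1])/2;L=np.linalg.norm(d);print("len",L,"ang",np.arctan2(d[1],d[0]),"origin",ctr+d/L*.0115)
# scene-camera check of stationary pad/measure: nothing touched; glue cap in top view
red=((a[:,:,2]>90)&(a[:,:,1]<50)).astype(np.uint8);v,u=np.nonzero(red[270:350,140:220]);print("cap",ray("top",u.mean()+140,v.mean()+270,.105),len(u))
```

```text
[ 18  10  65  15 742] ((49.98481750488281, 17.120607376098633), (12.4700288772583, 64.38851928710938), 87.70938873291016)
body centre [0.635 0.108 0.023]
len 0.13806499375294232 ang 1.6327633329948181 origin [0.63428784 0.11947793 0.023     ]
cap [0.3692 0.2997 0.105 ] 76
```

```bash
python3 -c "
from station import manip
print(manip.sign_off())"
```

```text
the job is handed in; nothing more can be done
None
```

All four supplies are in their holders, and I handed the job in after about 35 s of robot time. The gripper was about 0.19 m above the bench, clear of everything.

| Item | How it was checked | Result |
|---|---|---|
| Brown roll on the narrow hub | Picture and top camera | Flat; about 4 mm off centre |
| Masking roll on the wide hub | Picture | Flat and centred |
| Glue stick in the block | Picture; then its cap located in the last top image | Upright; cap about 5 mm from the bore's axis |
| Cutter in the cradle | Computed from the last top image only | About 3 mm from the middle, 0.04 rad off; underside about 7 mm up when released |

- **Not looked at:** I hit the 16-picture viewing limit before I could view the cutter in place, so its position rests on the computed figures and the height of the arm at release.
- **Disagreements:** the scene camera was up to about 10 mm off the top camera and the arm's own position reading. For the brown roll it gave about 10 mm off centre, partly because its base was hidden. I relied mainly on the top camera.
- **Tape measure and pad:** I kept the arm away from both and felt no contact, but did not measure them again at the end.
- **Gripper tilt:** the gripper drifted up to about 0.07 rad off vertical during the job. Both rolls and the stick were flat or upright once released.

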